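# Turn a drained staining jar mouth-up onto the balance

## Task

The yellow square staining jar has drained mouth-down on the grey draining stand. Turn it over and stand it mouth-up in the middle of the balance's steel pan, ready to be weighed. Handle it gently, without dropping it or knocking it over (it may be laid on its side on the way), and leave the other loose things where they stand.

Things in the scene. Friction and masses are not known exactly. Their poses are not given: they have to be found in the camera images.
- staining_jar: yellow square plastic jar, open at one end: 52 x 52 mm outside, straight sides, 92 mm long, walls and closed base 3.5 mm, two thin orange bands near the base, 0.1 to 0.2 kg. Origin: middle of the open mouth's rim plane; z runs along the jar from mouth to closed base (up at the start, mouth-down; down once mouth-up); x, y square to the flat sides, on any of which it can lie without rolling
- jar_base (a point): middle of the outside of the jar's closed base (92 mm along the jar's z from its origin; same axes as the jar)
- drain_stand: draining stand, fixed on the worktop: a flat grey plate with white ribs on two steel legs, 100 mm (its x) by 200 mm (its y), its top 140 mm above the worktop; origin on the worktop under its middle, z up. The jar starts mouth-down on it; it can also be laid on its side there, along the stand's y. Equipment up to 0.25 m tall stands 20 to 60 mm behind its far (+x) edge and some way to its left
- balance: compact white bench balance, fixed on the worktop; housing 116 mm deep (its x) and 158 mm wide (its y, from -58 to +100 mm), 40 mm high, dark display strip beside the pan on its left (+y) side; origin on the worktop below the middle of the weighing pan, z up. Things 0.25 to 0.3 m tall stand close behind it and to its right, a 0.46 m tall cabinet 0.3 m to its left
- pan (a point): middle of the top of the balance's square steel weighing pan, 110 x 110 mm, 50 mm above the worktop; the pan is rigid and does not sink; axes as the balance
- septa_jar: small round clear jar with a white lid, 46 mm across and 36 mm tall, origin under its middle; a bystander
- vial_a: white sample vial with a red cap, 28 mm across and 96 mm tall, origin under its middle; a bystander
- vial_b: white sample vial with a red cap, 28 mm across and 96 mm tall, origin under its middle; a bystander
- wash_vial: white bottle with a red cap, 48 mm across and 100 mm tall, origin under its middle; a bystander
- cap_box: blue cardboard box, 61 x 80 x 40 mm, origin under its middle; a bystander

How it is judged (in metres and radians):
At the end, for the whole second after the job is handed in: The jar stands mouth-up (within about 5 degrees of upright) with its base flat on the pan (within 4 mm in height) and its base's middle within 25 mm of the pan's middle, released and at rest (angle between staining_jar's own z axis and vertical above 3.05 rad and horizontal distance between jar_base and pan below 0.025 m and z of jar_base in the frame of pan between -0.004 and 0.004 m and linear speed of staining_jar below 0.02 m/s and contact force between staining_jar and the arm below 0.1 N and contact force between staining_jar and the fingers below 0.1 N); the robot touches nothing.
It fails at once if the jar is dropped or knocked over: it moves faster than 0.45 m/s while the fingers do not touch it (linear speed of staining_jar above 0.45 m/s and contact force between staining_jar and the fingers below 0.05 N).
It fails at once if a loose bystander (septa jar, vials, red-capped bottle, blue box) is moved more than 30 mm (distance of any of septa_jar, vial_a, vial_b, wash_vial, cap_box from where it was at the start of the episode above 0.03 m).
It also fails if it takes over 58 s, if anything falls off the work surface, if the arm or the gripper's body presses on something with over 40 N, if the wrist force passes 120 N, or if a joint passes its speed limit or range.

## Robot

A 6-joint arm with a two-finger parallel gripper is mounted at the origin on a cart in front of the work surface, level with it; the furniture and walls round the work are solid. World frame = base frame: x ahead of the robot, y to its left, z up, the work surface at z = 0. Lengths are in mm, angles in rad, forces in N, time in s.
With the tool pointing down it reaches from about 350 to 775 mm from the base axis. Payload 7.3 kg.
Tool frame: the origin (TCP) lies on the mounting face of the last link; the fingertips stand 178 mm ahead of it and the grasp point (between the pads) lies 159 mm ahead of it; z points along the fingers, y is the line along which they close (so a half turn about z gives the same grasp; the last joint's range is limited). The gripper opens to 92 mm and grips with 3 to 60 N. Pads are 19 mm wide; open, the fingers measure 130 mm over their backs; the gripper's body (75 mm by 190 mm) begins 47 mm behind the grasp point.
Start: joints at [-1.389, 0.342, 1.524, -0, 1.275, -0.146], TCP at [169.049, -497.041, 404.741] pointing down, gripper open.
Joint ranges: [-2.53, 2.53], [-0.77, 2.02], [0.04, 2.7], [-1, 4.14], [0.28, 2.66], [-3.11, 3.11]. Speed limits (rad/s): [2.57, 2.57, 3.14, 3.14, 3.14, 3.14].

## Interface

Orientations are given as [roll, pitch, yaw] about the fixed x, y, z axes, in that order (R = Rz(yaw) Ry(pitch) Rx(roll)).
In Python, from plant import bot gives the robot as it stands.
- The arm moves only by the tool shift_gripper, called after "Emit:" as a command line: name --pt "numbers of a row" for each row, then --argument value for the rest. Schema: {"type":"object","properties":{"segments":{"type":"array","items":{"type":"array","items":{"type":"number"},"minItems":5,"maxItems":5},"minItems":1,"maxItems":5},"only":{"type":"string"},"quiet":{"type":"boolean"},"lines":{"type":"string"}},"required":["segments"],"additionalProperties":false}. segments is a list of rows, 1 to 5 of them, each of 5 numbers: the finger opening in mm, then dx, dy, dz in m, then a turn about the tool's z in rad; each row is the pose to reach, as a shift and turn from the pose commanded when the call began, along the tool's axes at that moment; what a row does not reach only later rows make up. A row lasts 1/8 s, in which the tool goes at most 62.5 mm and 0.188 rad, less where a joint would pass 70% of its speed; a pose out of reach is approached as far as the arm can. The fingers move at their own pace and stop on an object; the grip force is fixed at half the most. Time passes only in rows, so rows that do not move let the fingers close. The tool returns the time, the measured TCP pose, the force, the opening and the grip force at its end. only (a regular expression) keeps the lines of the reply that match it, lines (a string "A,B") keeps lines A to B, and quiet returns only ok. Input that does not fit is refused with a message, and nothing moves.
- bot.get_obs(): the state, without advancing time (a new reading comes with each control period).
- bot.capture(name): name is "side" or "top"; returns a dict with "color" (420x560x3 uint8, red, green, blue), "K" (3x3 intrinsics, pixels), "R" (3x3) and "t" (3): a world point X has camera coordinates R X + t. Camera axes: x right, y down, z forward; pixel columns grow to the right and rows downward; lengths in mm; the calibration is good to about 2 mm. A picture is of the moment at which its call begins. There is no depth.
- bot.close_job(): hands the job in; it is judged then, once.
The state is a dict: "time": time; "joint_positions": joint angles; "dq": joint speeds; "tau": joint torques, N m; "tool_pos": TCP position; "tcp_rot": TCP orientation; "contact_force": force on the tool from outside, world axes, zero at the start; "moment": the same for the moment, N m; "grip_width": finger opening in mm; "finger_force": force on a finger pad.
Only numpy, scipy, OpenCV 4.12 (cv2) and the standard library are available. Lean on these libraries where they do the work, as an engineer would, in place of code of your own. Each camera call takes 0.05 s, during which the arm holds its last target. There are 200 camera calls.

## Working session

There is one attempt and no reset: what is moved stays moved. The work goes in short steps, Python scripts to look and compute and a tool call to move; the robot and the scene stay as the last step left them, time stands still between calls to the robot, and variables do not carry over. Pictures are saved under pics/ and viewed, at most 10 in all, crops included, and the job is handed in when it is done.

```bash
ls; mkdir -p pics; python3 - <<'E'
from plant import bot
import cv2
o=bot.get_obs();print({k:o[k] for k in('time','tool_pos','tcp_rot','grip_width')})
for n in('side','top'):
    c=bot.capture(n);cv2.imwrite(f'pics/{n}0.png',c['color'][:,:,::-1]);print(n,c['K'],c['R'],c['t'])
E
```

```text
pics
plant.py
{'time': 0.0, 'tool_pos': array([ 169.02084785, -496.90036253,  404.06175985]), 'tcp_rot': array([-3.14011663e+00, -2.32434210e-04,  3.27757846e-01]), 'grip_width': 91.94248771750492}
side [[475.04217432   0.         277.2667457 ]
 [  0.         475.04217432 202.87679726]
 [  0.           0.           1.        ]] [[ 0.38931005 -0.9209738   0.01565049]
 [-0.56882825 -0.25374714 -0.7823342 ]
 [ 0.72448058  0.29566812 -0.62266223]] [-194.83550493  365.45417726 1105.03083836]
top [[449.01675574   0.         285.68264914]
 [  0.         449.01675574 212.2543359 ]
 [  0.           0.           1.        ]] [[ 0.01866742 -0.99981476  0.00468724]
 [-0.99636862 -0.01899219 -0.08299918]
 [ 0.08307283 -0.00312084 -0.99653859]] [ -28.89112153  467.17352656 1262.37843385]
```

View pics/side0.png

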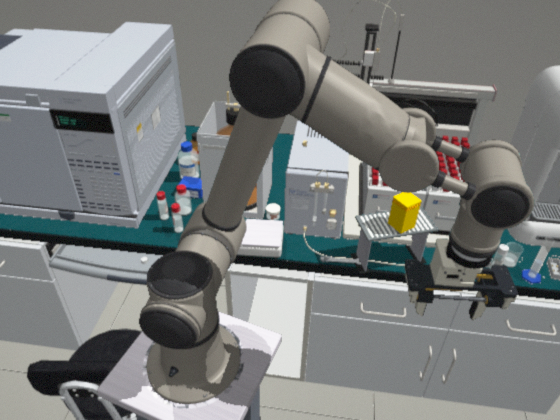

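View pics/top0.png

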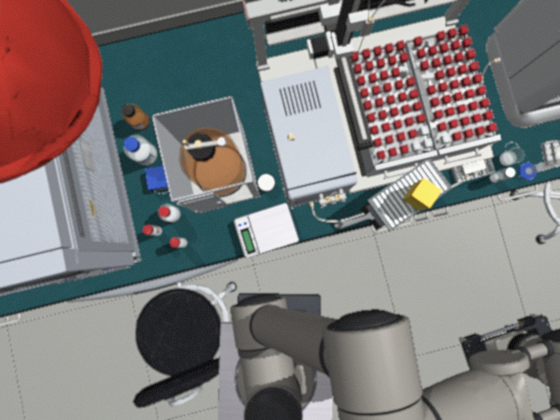

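The side view shows the yellow jar on the stand at about (405,212). In the top view the jar is at (423,193), the stand at about (407,197), and the balance at (267,230) with its display at the left. Next I'll measure all three.

```bash
cat > h.py <<'E'
import numpy as np, cv2
from plant import bot
def ray(c,uv,z):
    R,t=np.array(c['R']),np.array(c['t']); C=-R.T@t
    d=R.T@np.linalg.inv(c['K'])@[uv[0],uv[1],1.]
    return (C+d*(z-C[2])/d[2])
def proj(c,X):
    p=np.array(c['K'])@(np.array(c['R'])@np.array(X,float)+c['t']); return p[:2]/p[2]
def yellow(c):
    h=cv2.cvtColor(c['color'],cv2.COLOR_RGB2HSV); return cv2.inRange(h,(20,150,90),(34,255,255))
def big(m):
    k,_=cv2.findContours(m,cv2.RETR_EXTERNAL,cv2.CHAIN_APPROX_NONE); return max(k,key=cv2.contourArea)
def crop(c,u,v,w,h,s): return cv2.resize(c['color'][v:v+h,u:u+w,::-1],None,fx=s,fy=s,interpolation=cv2.INTER_CUBIC)
E
python3 - <<'E'
from h import *
c=bot.capture('top'); s=bot.capture('side')
for n,k in(('top',c),('side',s)):
    g=big(yellow(k)); print(n,cv2.minAreaRect(g),cv2.approxPolyDP(g,2.,True)[:,0].tolist())
a=crop(c,225,190,90,70,4); b=crop(c,360,150,110,90,4); d=crop(s,345,180,100,70,4)
im=np.zeros((600,800,3),np.uint8); im[:280,:360]=a; im[:360,360:800]=b; im[300:580,:][:, :400][:,:]=0; im[320:600,:360]=d[:,:360]
cv2.imwrite('pics/z1.png',im)
E
```

```text
top ((415.43255615234375, 195.70785522460938), (27.2080020904541, 21.811372756958008), 77.00537872314453) [[423, 180], [415, 184], [405, 197], [417, 208], [429, 206], [413, 194]]
side ((403.3773498535156, 211.67922973632812), (28.02155303955078, 41.482887268066406), 15.945395469665527) [[410, 192], [401, 192], [393, 197], [388, 223], [399, 232], [413, 227], [421, 201]]
```

View pics/z1.png

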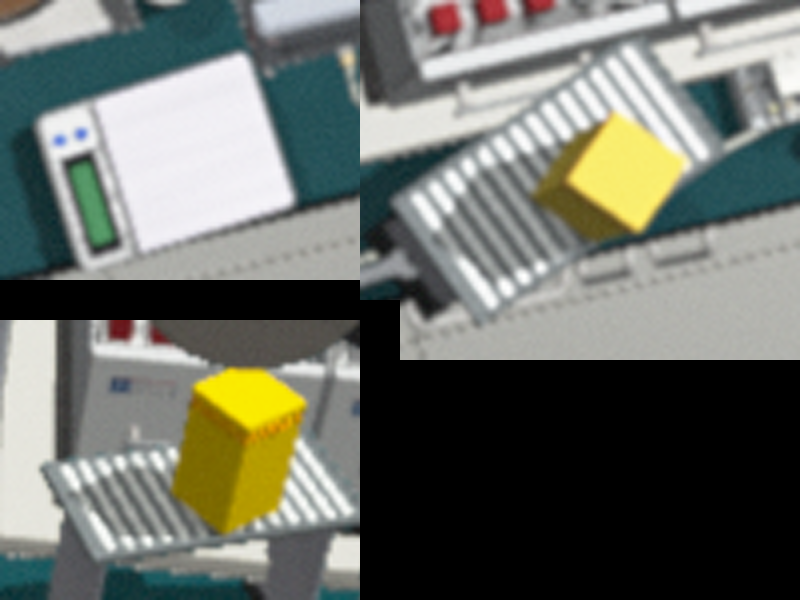

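Panel readings are: top-view jar face corners (613,112), (687,163), (637,233), (563,182); stand corners (395,200), (482,322), (718,150), (640,42); pan corners (95,105), (247,53), (295,200), (137,252). I'll convert these to world positions.

```bash
python3 - <<'E'
from h import *
c=bot.capture('top'); s=bot.capture('side')
def do(n,P,o,off,z):
    X=np.array([ray(c,((x-off[0])/4-.375+o[0],(y-off[1])/4-.375+o[1]),z)[:2] for x,y in P])
    print(n,X.round(0).tolist(),'mid',X.mean(0).round(1))
    for i in range(4):
        e=X[(i+1)%4]-X[i]; print('  len',np.hypot(*e).round(1),'ang',np.degrees(np.arctan2(e[1],e[0])).round(1))
    return X
J=do('jar',[(613,112),(687,163),(637,233),(563,182)],(360,150),(360,0),232)
do('stand',[(395,200),(482,322),(718,150),(640,42)],(360,150),(360,0),140)
do('pan',[(95,105),(247,53),(295,200),(137,252)],(225,190),(0,0),50)
for x in J: print(proj(s,[*x,232]).round(1),proj(s,[*x,140]).round(1))
E
```

```text
jar [[540.0, -347.0], [510.0, -391.0], [467.0, -361.0], [497.0, -317.0]] mid [ 503.2 -353.8]
  len 53.3 ang -124.2
  len 52.3 ang 144.6
  len 53.2 ang 55.9
  len 52.4 ang -35.2
stand [[495.0, -234.0], [416.0, -290.0], [531.0, -444.0], [602.0, -393.0]] mid [ 511.  -340.2]
  len 96.3 ang -144.1
  len 191.9 ang -53.2
  len 86.3 ang 35.6
  len 192.4 ang 123.8
pan [[453.0, 84.0], [491.0, -21.0], [390.0, -57.0], [352.0, 52.0]] mid [421.4  14.4]
  len 111.9 ang -69.9
  len 107.7 ang -160.9
  len 115.1 ang 109.2
  len 106.1 ang 17.3
[406.  189.6] [399.8 216.4]
[421.  200.3] [414.  227.3]
[405.9 206.8] [399.4 234. ]
[391.  195.8] [385.4 222.8]
```

```bash
cat >> h.py <<'E'
from scipy.spatial.transform import Rotation as Ro
def togo(xyz,yaw=None):
    """shift in tool axes for the grasp point to reach xyz (world), and turn to reach yaw (deg)"""
    o=bot.get_obs(); R=Ro.from_euler('xyz',o['tcp_rot']).as_matrix(); p=o['tool_pos']+R[:,2]*159
    t=0 if yaw is None else -(np.radians(yaw)-o['tcp_rot'][2])
    print('t',o['time'],'grasp',p.round(1),'yaw',np.degrees(o['tcp_rot'][2]).round(1),'q6',o['joint_positions'][5].round(2),'go',(R.T@(np.array(xyz)-p)).round(1),'turn',np.round(t,3))
S0=np.array([512,-340.]); a=np.radians(35.5); sx=np.array([np.cos(a),np.sin(a)]); sy=np.array([-sx[1],sx[0]])
def st(x,y,z): return [*(S0+x*sx+y*sy),z]
E
python3 - <<'E'
from h import *
c=bot.capture('top'); togo([503,-354,245],55.5)
a=np.radians(18.7); M=np.array([[np.cos(a),np.sin(a)],[-np.sin(a),np.cos(a)]])
for n,uv,z in(('dev front-left top',(280,203),260),('dev left-back top',(262,85),260),('dev fr top',(355,183),260),('carton front corner top',(257,190),150),('carton fl',(190,210),150),('septa',(266,183),36)):
    X=ray(c,uv,z); print(n,X.round(0),'in balance',(M@(X[:2]-[421,14])).round(0))
E
```

```text
t 0.35 grasp [ 169.1 -497.   245.6] yaw 18.8 q6 -0.15 go [362.2 -27.8   0.6] turn -0.641
dev front-left top [469.  -6. 260.] in balance [ 39. -34.]
dev left-back top [749.  43. 260.] in balance [320. -78.]
dev fr top [ 519. -180.  260.] in balance [  31. -215.]
carton front corner top [513.  55. 150.] in balance [100.  10.]
carton fl [458. 226. 150.] in balance [103. 189.]
septa [548.  37.  36.] in balance [128. -19.]
```

Careful with the scale: shifts go in m. That gives: 250 mm is 0.25, 200 mm is 0.2.

Emit:
shift_gripper --pt "92 0.02 0 -0.046 0" --pt "92 0.08 0 -0.046 -0.18" --pt "92 0.14 -0.01 -0.046 -0.36" --pt "92 0.2 -0.02 -0.046 -0.5" --pt "92 0.25 -0.028 -0.046 -0.64"

```text
time: 0.98
tool_pos: [398.5, -388.6, 450.8]
tcp_rot: [3.141, 0.0, 0.973]
contact_force: [0.1, -1.2, -0.3]
grip_width: 91.7
finger_force: 0.0
```

```bash
python3 -c "
from h import *
togo([503,-354,291],55.5);togo([503,-354,201],55.5)"
```

```text
t 0.975 grasp [ 398.5 -388.7  291.8] yaw 55.8 q6 -0.31 go [87.4 66.9  0.8] turn 0.005
t 0.975 grasp [ 398.5 -388.7  291.8] yaw 55.8 q6 -0.31 go [87.4 66.8 90.8] turn 0.005
```

To row units: 90 mm is 0.09, 87 mm is 0.087.

Emit:
shift_gripper --pt "92 0.044 0.033 0 0.005" --pt "92 0.087 0.067 0 0.005" --pt "92 0.087 0.067 0 0.005" --pt "92 0.087 0.067 0.045 0.005" --pt "92 0.087 0.067 0.09 0.005"

```text
time: 1.6
tool_pos: [500.6, -356.6, 360.1]
tcp_rot: [3.14, 0.001, 0.963]
contact_force: [-0.7, -0.5, -0.6]
grip_width: 91.7
finger_force: 0.0
```

Emit:
shift_gripper --pt "92 0 0 0 0" --pt "48 0 0 0 0" --pt "48 0 0 0 0" --pt "48 0 0 0 0" --pt "48 0 0 0 0"

```text
time: 2.22
tool_pos: [501.3, -356.4, 361.5]
tcp_rot: [3.14, 0.0, 0.963]
contact_force: [-0.7, 0.1, -0.4]
grip_width: 56.2
finger_force: 0.0
```

```bash
python3 -c "
from h import *
togo([503,-354,201],55.5)
c=bot.capture('top');s=bot.capture('side')
cv2.imwrite('pics/g1.png',np.hstack([crop(c,360,150,110,90,3.6),crop(s,360,160,110,90,3.6)]))"
```

```text
t 2.225 grasp [ 501.4 -356.6  202.5] yaw 55.2 q6 -0.13 go [ 3.  -0.1  1.5] turn -0.006
```

View pics/g1.png

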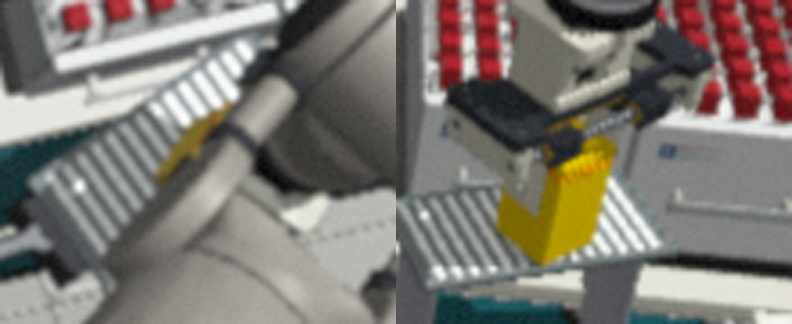

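The side panel shows the fingers straddling the jar squarely, about 30 mm below its base. I'll close and lift.

Emit:
shift_gripper --pt "40 0 0 0 0" --pt "40 0 0 0 0" --pt "40 0 0 0 0" --pt "40 0 0 0 0" --pt "40 0 0 -0.005 0"

```text
time: 2.95
tool_pos: [501.0, -356.2, 364.9]
tcp_rot: [-3.139, -0.0, 0.963]
contact_force: [-1.3, 0.1, -1.8]
grip_width: 52.1
finger_force: 30.0
```

Emit:
shift_gripper --pt "40 0 0 -0.02 0" --pt "40 0 0 -0.045 0" --pt "40 0 0 -0.045 0.17" --pt "40 0 0 -0.045 0.345" --pt "40 0 0 -0.045 0.345"

```text
time: 3.58
tool_pos: [501.2, -356.3, 410.1]
tcp_rot: [-3.14, 0.0, 0.619]
contact_force: [0.6, 0.4, -1.0]
grip_width: 51.8
finger_force: 30.0
```

```bash
python3 -c "
from h import *
togo(st(-92,0,248),35.5);togo(st(-92,0,170),35.5)"
```

```text
t 3.575 grasp [ 501.  -356.1  251.1] yaw 35.5 q6 0.21 go [-73.7  -6.7   3.2] turn -0.0
t 3.575 grasp [ 501.  -356.1  251.1] yaw 35.5 q6 0.21 go [-73.6  -6.6  81.2] turn -0.0
```

To row units: 81 mm is 0.081, -76 mm is -0.076.

Emit:
shift_gripper --pt "40 -0.035 -0.007 0 0" --pt "40 -0.076 -0.007 0 0" --pt "40 -0.076 -0.007 0 0" --pt "40 -0.076 -0.007 0.04 0" --pt "40 -0.076 -0.007 0.081 0"

```text
time: 4.2
tool_pos: [435.7, -394.3, 329.1]
tcp_rot: [3.14, -0.0, 0.621]
contact_force: [0.7, 0.9, -2.5]
grip_width: 51.7
finger_force: 30.0
```

Emit:
shift_gripper --pt "40 0 0 0 0" --pt "40 0.01 0 0 0" --pt "40 0.02 0 0 0" --pt "40 0.028 0 0 0" --pt "40 0.036 0 0 0"

```text
time: 4.82
tool_pos: [463.4, -375.4, 334.0]
tcp_rot: [3.136, 0.007, 0.619]
contact_force: [-15.0, -5.6, 12.8]
grip_width: 51.9
finger_force: 30.0
```

```bash
python3 -c "
from h import *
togo(st(0,0,170),35.5)
c=bot.capture('top');s=bot.capture('side')
cv2.imwrite('pics/g2.png',np.hstack([crop(c,360,150,110,110,3.6),crop(s,360,160,110,110,3.6)]))"
```

```text
t 4.825 grasp [ 463.  -376.7  175. ] yaw 35.5 q6 0.15 go [61.2 -1.5  4.6] turn -0.001
```

View pics/g2.png

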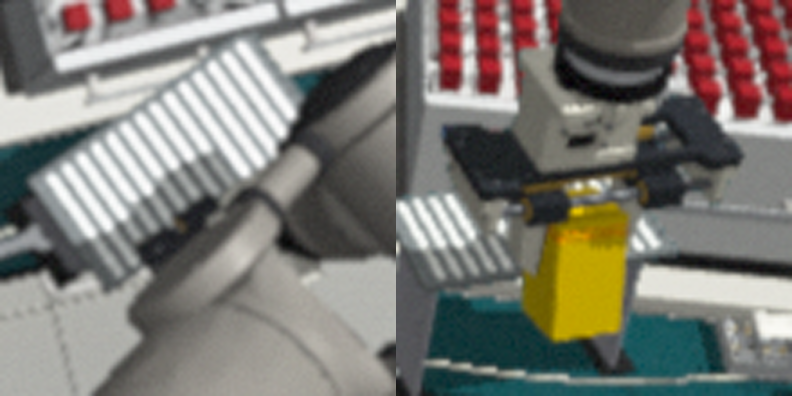

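The jar hangs in front of the plate edge with about 16 N of contact, and is only slightly tilted if at all. I'll continue slowly, watching the force.

Emit:
shift_gripper --pt "40 0.005 0 -0.002 0" --pt "40 0.01 0 -0.002 0" --pt "40 0.015 0 -0.002 0"

```text
time: 5.3
tool_pos: [476.0, -366.5, 334.4]
tcp_rot: [3.137, 0.005, 0.619]
contact_force: [-10.6, -6.7, 0.1]
grip_width: 51.7
finger_force: 30.0
```

Emit:
shift_gripper --pt "40 0.005 0 0 0" --pt "40 0.01 0 0 0" --pt "40 0.015 0 0 0"

```text
time: 5.68
tool_pos: [488.4, -357.6, 333.9]
tcp_rot: [3.138, 0.005, 0.619]
contact_force: [-9.0, -6.1, 0.3]
grip_width: 51.6
finger_force: 30.0
```

```bash
python3 -c "
from h import *
togo(st(0,0,170),35.5)
s=bot.capture('side')
cv2.imwrite('pics/g3.png',crop(s,360,160,110,110,4))"
```

```text
t 5.675 grasp [ 488.1 -358.5  174.9] yaw 35.4 q6 0.2 go [30.2 -1.2  4.8] turn -0.001
```

View pics/g3.png

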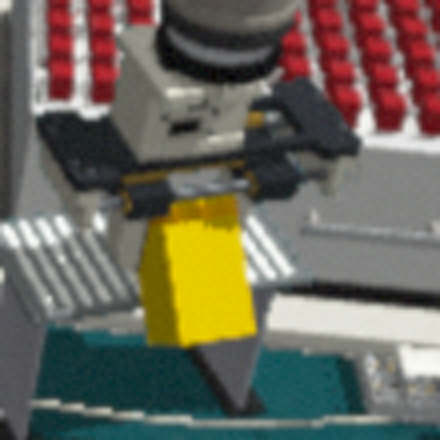

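The jar is swinging outward as planned, with its mouth trailing toward the robot, at about 11 N. I'll keep going.

Emit:
shift_gripper --pt "40 0.006 0 0 0" --pt "40 0.012 0 0 0" --pt "40 0.018 0 0 0" --pt "40 0.025 0 0.001 0" --pt "40 0.032 0 0.002 0"

```text
time: 6.35
tool_pos: [515.3, -338.3, 332.4]
tcp_rot: [3.137, 0.002, 0.619]
contact_force: [-4.5, -3.8, 2.2]
grip_width: 52.0
finger_force: 30.0
```

Emit:
shift_gripper --pt "40 0 0 0.002 0" --pt "40 0 0 0.004 0" --pt "40 0 0 0.006 0" --pt "40 0 0 0.006 0"

```text
time: 6.85
tool_pos: [516.3, -337.8, 327.0]
tcp_rot: [3.135, -0.002, 0.619]
contact_force: [0.7, 0.5, 5.8]
grip_width: 51.9
finger_force: 30.0
```

```bash
python3 -c "
from h import *
togo(st(0,0,166),35.5)
s=bot.capture('side')
cv2.imwrite('pics/g4.png',crop(s,360,140,110,110,4))"
```

```text
t 6.85 grasp [ 517.1 -338.4  168. ] yaw 35.5 q6 0.25 go [-5.1 -1.7  1.9] turn -0.0
```

View pics/g4.png

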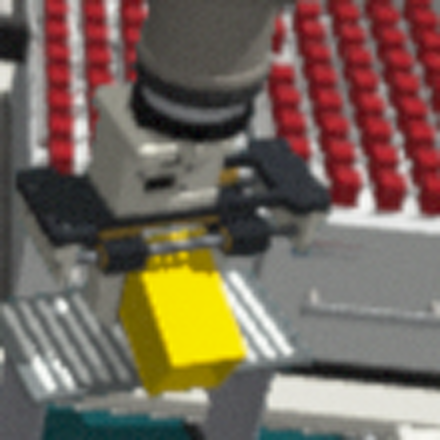

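The jar lies nearly flat with its mouth toward the robot, slightly past the front edge. I'll press it flat, release and rise.

To row units: 4 mm is 0.004, 2 mm is 0.002.

Emit:
shift_gripper --pt "40 0 0 0.002 0" --pt "40 0 0 0.004 0" --pt "40 0 0 0.004 0"

```text
time: 7.28
tool_pos: [516.4, -337.8, 323.0]
tcp_rot: [3.135, -0.002, 0.619]
contact_force: [1.3, -0.8, 5.7]
grip_width: 52.0
finger_force: 30.0
```

Emit:
shift_gripper --pt "60 0 0 -0.001 0" --pt "80 0 0 -0.001 0" --pt "80 0 0 -0.001 0" --pt "92 0 0 -0.001 0" --pt "92 0 0 -0.001 0"

```text
time: 7.9
tool_pos: [515.1, -338.0, 320.6]
tcp_rot: [-3.141, 0.0, 0.618]
contact_force: [0.2, 0.5, -0.9]
grip_width: 91.4
finger_force: 0.0
```

Emit:
shift_gripper --pt "92 0 0 -0.03 0" --pt "92 0 0 -0.07 0" --pt "92 -0.04 0 -0.1 0" --pt "92 -0.1 0 -0.13 0" --pt "92 -0.15 0 -0.13 0"

```text
time: 8.52
tool_pos: [391.7, -425.5, 453.3]
tcp_rot: [3.137, 0.0, 0.619]
contact_force: [0.3, -1.1, -0.3]
grip_width: 91.8
finger_force: 0.0
```

```bash
python3 -c "
from h import *
togo(st(0,0,166),35.5)
c=bot.capture('top');s=bot.capture('side')
for k in(c,s):
  g=big(yellow(k)); print(cv2.approxPolyDP(g,2.,True)[:,0].tolist())
cv2.imwrite('pics/g5.png',np.vstack([np.hstack([crop(c,360,150,110,90,3.6),crop(s,360,160,110,90,3.6)]),cv2.resize(crop(c,230,140,140,110,2.5),(792,275*792//350))[:270]]))"
```

```text
t 8.525 grasp [ 392.2 -426.2  294.3] yaw 35.4 q6 -0.01 go [147.6  -1.4 128.3] turn -0.001
[[418, 181], [400, 193], [419, 219], [424, 218], [407, 194], [421, 184]]
[[389, 203], [386, 218], [398, 239], [415, 238], [419, 221], [414, 227], [402, 202]]
```

View pics/g5.png

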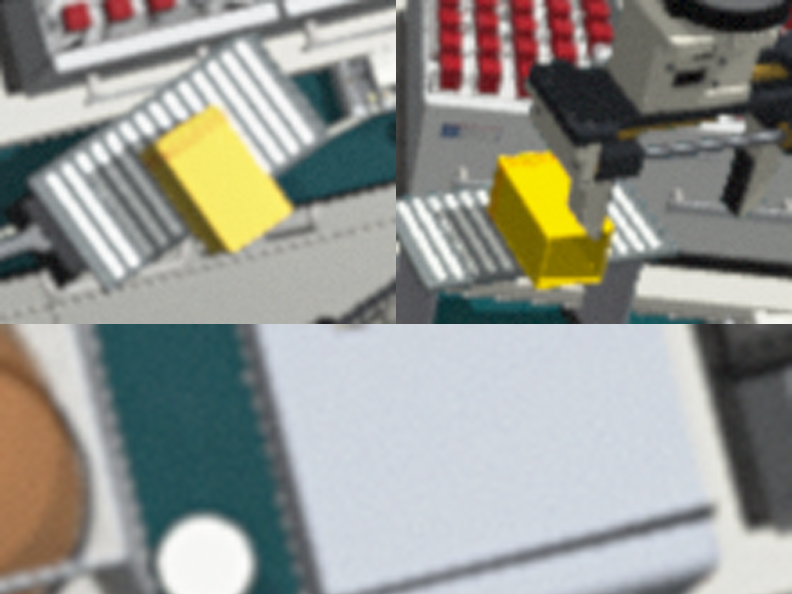

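The jar lies flat on the stand, base away and open mouth toward the robot. Its upper-face corners in the top panel are (213,105), (145,155), (232,252) and (292,210).

```bash
python3 - <<'E'
from h import *
c=bot.capture('top')
X=np.array([ray(c,(x/3.6-.36+360,y/3.6-.36+150),192)[:2] for x,y in[(213,105),(145,155),(232,252),(292,210)]])
b,m=(X[0]+X[1])/2,(X[2]+X[3])/2; d=b-m; L=np.hypot(*d);d/=L
print(X.round(),'base',b.round(1),'mouth',m.round(1),'L',L,'dir',np.degrees(np.arctan2(d[1],d[0])))
p=m+30*d; print('grip',p.round(1),'stand x,y of mouth',(m-S0)@sx,(m-S0)@sy)
togo([*p,240],35.5); togo([*p,167],35.5)
E
```

```text
[[ 543. -349.]
 [ 507. -302.]
 [ 441. -362.]
 [ 471. -403.]] base [ 525.2 -325.6] mouth [ 456.3 -382.4] L 89.2479836746691 dir 39.49507776418216
grip [ 479.5 -363.3] stand x,y of mouth -69.91259708457874 -2.1566943540437706
t 8.675 grasp [ 391.  -426.3  292.1] yaw 35.2 q6 -0.0 go [108.6  -0.6  52.1] turn -0.006
t 8.675 grasp [ 391.  -426.3  292.1] yaw 35.2 q6 -0.0 go [108.7  -0.6 125.1] turn -0.006
```

To row units: 125 mm is 0.125, 108 mm is 0.108.

Emit:
shift_gripper --pt "92 0.054 -0.001 0 0" --pt "92 0.108 -0.001 0 0" --pt "92 0.108 -0.001 0.04 0" --pt "92 0.108 -0.001 0.09 0" --pt "92 0.108 -0.001 0.125 0"

```text
time: 9.3
tool_pos: [481.1, -359.8, 323.1]
tcp_rot: [-3.139, 0.0, 0.62]
contact_force: [-0.2, -0.9, 0.5]
grip_width: 91.9
finger_force: 0.0
```

Emit:
shift_gripper --pt "92 0 0 0 0" --pt "60 0 0 0 0" --pt "40 0 0 0 0" --pt "40 0 0 0 0" --pt "40 0 0 0 0"

```text
time: 9.93
tool_pos: [480.3, -361.5, 326.4]
tcp_rot: [3.14, -0.0, 0.618]
contact_force: [0.4, 0.1, 0.4]
grip_width: 56.5
finger_force: 0.6
```

Emit:
shift_gripper --pt "40 0 0 0 0" --pt "40 0 0 0 0" --pt "40 0 0 0 0" --pt "40 0 0 0 0" --pt "40 0 0 0 0"

```text
time: 10.55
tool_pos: [480.4, -361.7, 326.3]
tcp_rot: [3.14, 0.0, 0.618]
contact_force: [-0.2, -2.0, 5.1]
grip_width: 51.9
finger_force: 29.8
```

```bash
python3 -c "
from h import *
togo(st(-41,0,167),35.5)"
```

```text
t 10.55 grasp [ 480.5 -361.9  167.3] yaw 35.4 q6 0.18 go [-2.7  0.5  0.3] turn -0.002
```

Emit:
shift_gripper --pt "40 0 0 -0.02 0" --pt "40 0 0 -0.05 0" --pt "40 -0.02 0 -0.08 -0.18" --pt "40 -0.05 0 -0.08 -0.36" --pt "40 -0.06 0 -0.08 -0.54"

```text
time: 11.18
tool_pos: [430.2, -396.7, 405.2]
tcp_rot: [-3.14, -0.0, 1.163]
contact_force: [-0.3, -0.3, -1.4]
grip_width: 52.2
finger_force: 29.8
```

Emit:
shift_gripper --pt "40 0 0 0 -0.18" --pt "40 0 0 0 -0.36" --pt "40 0 0 0 -0.54" --pt "40 0 0 0 -0.72" --pt "40 0 0 0 -0.9"

```text
time: 11.8
tool_pos: [431.3, -396.0, 404.6]
tcp_rot: [-3.141, -0.003, 2.064]
contact_force: [0.2, 0.3, -2.6]
grip_width: 52.1
finger_force: 29.8
```

Emit:
shift_gripper --pt "40 0 0 0 -0.18" --pt "40 0 0 0 -0.36" --pt "40 0 0 0 -0.54" --pt "40 0 0 0 -0.72" --pt "40 0 0 0 -0.9"

```text
time: 12.42
tool_pos: [431.3, -395.9, 404.7]
tcp_rot: [3.14, -0.002, 2.964]
contact_force: [-0.2, -0.1, -0.5]
grip_width: 52.2
finger_force: 29.8
```

```bash
python3 -c "
from h import *
togo(st(-70,0,167),208)"
```

```text
t 12.425 grasp [ 431.1 -395.6  245.7] yaw 169.8 q6 -2.27 go [-21.1  18.8  78.6] turn -0.667
```

Emit:
shift_gripper --pt "40 0 0 0 -0.18" --pt "40 0 0 0 -0.36" --pt "40 0 0 0 -0.54" --pt "40 0 0 0 -0.66" --pt "40 0 0 0 -0.66"

```text
time: 13.05
tool_pos: [431.3, -396.0, 404.8]
tcp_rot: [3.14, -0.0, -2.667]
contact_force: [0.1, 0.0, -1.2]
grip_width: 51.8
finger_force: 29.8
```

```bash
python3 -c "
from h import *
togo(st(-69,0,176),208)
c=bot.capture('top');s=bot.capture('side')
cv2.imwrite('pics/g6.png',np.hstack([crop(c,360,150,110,110,3.6),crop(s,360,150,110,110,3.6)]))"
```

```text
t 13.05 grasp [ 431.1 -395.7  245.8] yaw -152.8 q6 -2.92 go [-29.1   2.5  69.8] turn -6.297
```

View pics/g6.png

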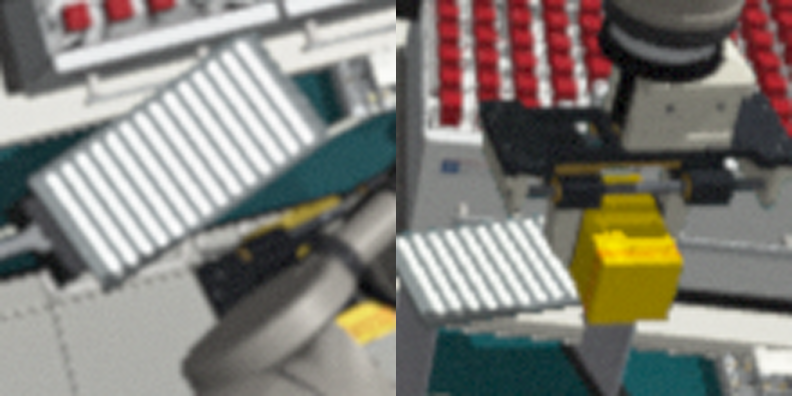

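The side panel shows the jar held roughly level, its orange-banded base now facing the robot and its mouth toward the stand. Next I'll roll the mouth upward against the plate's front edge.

To row units: -29 mm is -0.029, -15 mm is -0.015.

Emit:
shift_gripper --pt "40 -0.015 0 0.02 0" --pt "40 -0.029 0 0.045 0" --pt "40 -0.029 0 0.065 0" --pt "40 -0.029 0 0.075 0" --pt "40 -0.029 0 0.075 0"

```text
time: 13.78
tool_pos: [457.0, -382.9, 330.2]
tcp_rot: [3.14, -0.0, -2.666]
contact_force: [-0.8, -0.2, -2.0]
grip_width: 51.9
finger_force: 29.8
```

Emit:
shift_gripper --pt "40 0 0 0.005 0" --pt "40 0.003 0 0.01 0" --pt "40 0.006 0 0.014 0" --pt "40 0.008 0 0.018 0" --pt "40 0.009 0 0.022 0"

```text
time: 14.4
tool_pos: [449.0, -387.7, 312.8]
tcp_rot: [-3.136, 0.001, -2.666]
contact_force: [-6.3, -0.0, 18.7]
grip_width: 52.0
finger_force: 30.0
```

```bash
python3 -c "
from h import *
togo(st(-80,0,140),207)"
```

```text
t 14.4 grasp [ 449.5 -388.5  153.8] yaw -152.7 q6 -2.89 go [ 1.4  3.1 13.8] turn -6.279
```

To row units: 24 mm is 0.024, 20 mm is 0.02.

Emit:
shift_gripper --pt "40 0.001 0 0.005 0" --pt "40 0.002 0 0.01 0" --pt "40 0.001 0 0.015 0" --pt "40 0 0 0.02 0" --pt "40 -0.001 0 0.024 0"

```text
time: 15.02
tool_pos: [449.3, -387.9, 287.9]
tcp_rot: [-3.137, -0.001, -2.666]
contact_force: [-7.9, -1.0, 14.5]
grip_width: 51.9
finger_force: 30.0
```

Emit:
shift_gripper --pt "40 -0.001 0 0.004 0" --pt "40 -0.003 0 0.004 0" --pt "40 -0.005 0 0.004 0" --pt "40 -0.005 0 0.004 0"

```text
time: 15.52
tool_pos: [452.3, -386.8, 282.9]
tcp_rot: [-3.138, -0.006, -2.666]
contact_force: [-15.8, -8.5, 9.3]
grip_width: 52.1
finger_force: 30.0
```

```bash
python3 -c "
from h import *
togo(st(-76,0,125),207)
c=bot.capture('top');s=bot.capture('side')
cv2.imwrite('pics/g7.png',np.hstack([crop(c,360,150,110,110,3.6),crop(s,360,160,110,110,3.6)]))"
```

```text
t 15.525 grasp [ 451.8 -387.7  124. ] yaw -152.7 q6 -2.88 go [-0.2  4.  -1.1] turn -6.278
```

View pics/g7.png

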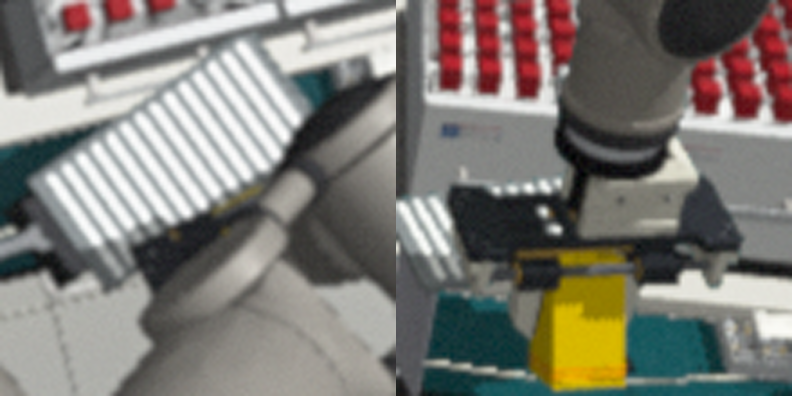

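The side panel shows the jar swung base-down, bands at the bottom, nearly upright. I'll press a little more, then lift clear and check the tilt.

To row units: -7 mm is -0.007, 6 mm is 0.006.

Emit:
shift_gripper --pt "40 -0.002 0 0.003 0" --pt "40 -0.004 0 0.006 0" --pt "40 -0.007 0 0.006 0" --pt "40 -0.01 0 0.006 0" --pt "40 -0.01 0 0.006 0"

```text
time: 16.25
tool_pos: [460.3, -382.9, 276.0]
tcp_rot: [-3.139, -0.008, -2.665]
contact_force: [-19.6, -13.4, 4.0]
grip_width: 51.9
finger_force: 30.7
```

Emit:
shift_gripper --pt "40 0.015 0 0 0" --pt "40 0.05 0 0 0" --pt "40 0.06 0 -0.05 0" --pt "40 0.06 0 -0.11 0" --pt "40 0.06 0 -0.11 0"

```text
time: 16.88
tool_pos: [410.2, -407.9, 390.4]
tcp_rot: [-3.13, 0.002, -2.666]
contact_force: [0.8, -0.4, -2.3]
grip_width: 51.8
finger_force: 29.8
```

```bash
python3 -c "
from h import *
togo(st(-76,0,125),207)
s=bot.capture('side')
g=big(yellow(s)); print(cv2.approxPolyDP(g,1.5,True)[:,0].tolist())
x,y,w,h=cv2.boundingRect(g)
cv2.imwrite('pics/g8.png',crop(s,x-25,y-30,100,100,4))"
```

```text
t 16.875 grasp [ 411.4 -409.4  231.4] yaw -152.7 q6 -2.96 go [-45.7   5.9 106.5] turn -6.279
[[441, 215], [421, 216], [419, 220], [415, 221], [410, 243], [417, 252], [438, 250]]
```

View pics/g8.png

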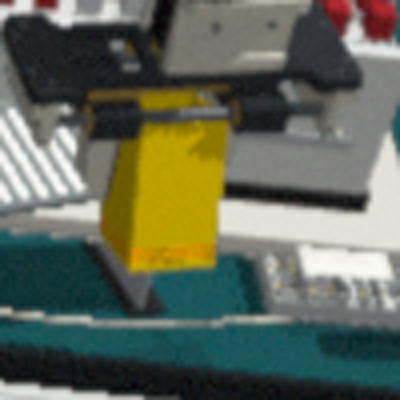

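The jar is close to upright, its front base edge running from about (130,268) to (215,268) in the crop. I'll estimate the tilt and plan the transfer.

```bash
python3 - <<'E'
from h import *
s=bot.capture('side')
o=bot.get_obs(); y=o['tcp_rot'][2]; ex=np.array([np.cos(y),np.sin(y),0]); ey=np.array([np.sin(y),-np.cos(y),0]); p=np.array([411.4,-409.4,231.4])
obs=[(385+130/4,185+268/4),(385+215/4,185+268/4)]
for g in (30,36):
 for t in (-20,-10,0,10,20,30):
  c,n=np.cos(np.radians(t)),np.sin(np.radians(t))
  ax=np.array([0,0,-1])*c+ex*n; fx=ex*c+np.array([0,0,1])*n
  print(g,t,[proj(s,p+ax*(92-g)+fx*26+k*26*ey).round(1).tolist() for k in(1,-1)])
print('obs',obs)
a=np.radians(18.7)
togo([421,14,231],None); print(o['joint_positions'].round(2))
# device faces seen in side view: find its front-left vertical edge
c=bot.capture('top')
cv2.imwrite('pics/g9.png',np.hstack([crop(c,230,150,130,110,3),crop(s,220,130,135,110,3)]))
E
```

```text
30 -20 [[406.3, 247.2], [426.8, 246.4]]
30 -10 [[407.8, 250.1], [428.4, 249.2]]
30 0 [[409.4, 252.2], [430.2, 251.3]]
30 10 [[411.1, 253.6], [432.1, 252.7]]
30 20 [[412.8, 254.2], [434.1, 253.3]]
30 30 [[414.5, 253.9], [436.0, 253.0]]
36 -20 [[407.0, 246.2], [427.5, 245.3]]
36 -10 [[408.4, 248.6], [429.1, 247.7]]
36 0 [[409.9, 250.4], [430.8, 249.5]]
36 10 [[411.4, 251.5], [432.5, 250.6]]
36 20 [[413.0, 251.9], [434.3, 251.0]]
36 30 [[414.6, 251.4], [436.1, 250.5]]
obs [(417.5, 252.0), (438.75, 252.0)]
t 16.975 grasp [ 410.  -407.1  226.1] yaw -152.7 q6 -2.96 go [-202.8  369.2   -5.2] turn 0
[-0.91  0.45  1.41  0.    1.28 -2.96]
```

View pics/g9.png

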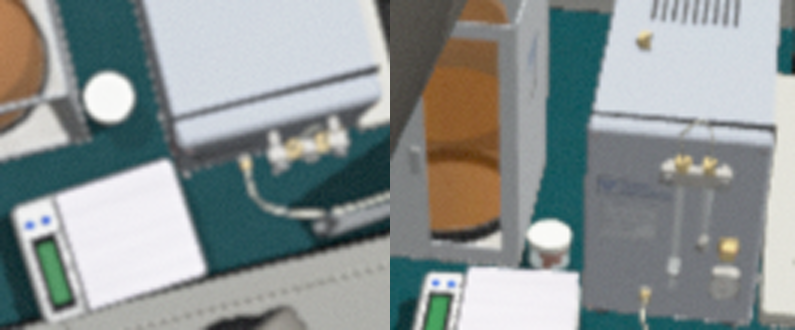

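```bash
python3 - <<'E'
from h import *
s=bot.capture('side')
o=bot.get_obs(); y=o['tcp_rot'][2]; ex=np.array([np.cos(y),np.sin(y),0]); ey=np.array([np.sin(y),-np.cos(y),0]); R=Ro.from_euler('xyz',o['tcp_rot']).as_matrix(); p=o['tool_pos']+159*R[:,2]
print(p,o['tcp_rot'],cv2.approxPolyDP(big(yellow(s)),1.5,True)[:,0].tolist())
g=30
for t in range(-30,51,10):
  c,n=np.cos(np.radians(t)),np.sin(np.radians(t))
  ax=np.array([0,0,-1])*c+ex*n; fx=ex*c+np.array([0,0,1])*n
  P=lambda l,f,k:proj(s,p+ax*l+fx*f+k*26*ey).round(0).tolist()
  print(t,'front base',P(62,26,1),P(62,26,-1),'back base L',P(62,-26,1),'front at grip',P(0,26,1),P(0,26,-1))
E
```

```text
[ 409.59137937 -406.4514523   224.20904344] [ 3.13881738e+00 -3.51770145e-04 -2.66529583e+00] [[439, 217], [419, 218], [413, 224], [408, 246], [415, 254], [436, 252]]
-30 front base [403.0, 246.0] [423.0, 245.0] back base L [400.0, 226.0] front at grip [411.0, 239.0] [432.0, 238.0]
-20 front base [404.0, 249.0] [425.0, 249.0] back base L [400.0, 231.0] front at grip [411.0, 238.0] [433.0, 237.0]
-10 front base [406.0, 252.0] [426.0, 251.0] back base L [401.0, 236.0] front at grip [412.0, 237.0] [433.0, 236.0]
0 front base [407.0, 254.0] [428.0, 254.0] back base L [402.0, 240.0] front at grip [412.0, 236.0] [434.0, 235.0]
10 front base [409.0, 256.0] [430.0, 255.0] back base L [402.0, 244.0] front at grip [413.0, 234.0] [434.0, 233.0]
20 front base [411.0, 256.0] [432.0, 256.0] back base L [404.0, 248.0] front at grip [413.0, 232.0] [434.0, 232.0]
30 front base [413.0, 256.0] [434.0, 255.0] back base L [405.0, 251.0] front at grip [413.0, 231.0] [435.0, 230.0]
40 front base [414.0, 255.0] [436.0, 254.0] back base L [407.0, 253.0] front at grip [413.0, 229.0] [435.0, 228.0]
50 front base [416.0, 253.0] [437.0, 252.0] back base L [408.0, 255.0] front at grip [413.0, 227.0] [434.0, 226.0]
```

The jar leans about 20°, base toward the robot. I'll turn it half round and straighten it by nudging the base end against the same plate edge.

Emit:
shift_gripper --pt "40 0 0 0 0.18" --pt "40 0 0 0 0.36" --pt "40 0 0 0 0.54" --pt "40 0 0 0 0.72" --pt "40 0 0 0 0.9"

```text
time: 17.7
tool_pos: [410.1, -407.0, 382.7]
tcp_rot: [3.14, -0.003, 2.712]
contact_force: [-0.4, 0.4, -1.3]
grip_width: 51.8
finger_force: 29.8
```

Emit:
shift_gripper --pt "40 0 0 0 0.18" --pt "40 0 0 0 0.36" --pt "40 0 0 0 0.54" --pt "40 0 0 0 0.72" --pt "40 0 0 0 0.9"

```text
time: 18.32
tool_pos: [410.1, -407.0, 382.7]
tcp_rot: [-3.14, -0.003, 1.812]
contact_force: [-0.6, -0.4, -1.3]
grip_width: 52.1
finger_force: 29.8
```

Emit:
shift_gripper --pt "40 0 0 0 0.18" --pt "40 0 0 0 0.36" --pt "40 0 0 0 0.54" --pt "40 0 0 0 0.72" --pt "40 0 0 0 0.9"

```text
time: 18.95
tool_pos: [410.1, -407.0, 382.7]
tcp_rot: [-3.138, -0.001, 0.912]
contact_force: [0.2, 0.7, -1.0]
grip_width: 52.0
finger_force: 29.8
```

Emit:
shift_gripper --pt "40 0 0 0 0.18" --pt "40 0 0 0 0.3" --pt "40 0 0 0 0.3" --pt "40 0 0 0 0.3"

```text
time: 19.45
tool_pos: [410.1, -407.1, 383.8]
tcp_rot: [-3.14, 0.0, 0.62]
contact_force: [0.2, 1.0, -1.3]
grip_width: 52.4
finger_force: 29.8
```

```bash
python3 -c "
from h import *
togo(st(-100,0,190),35.5)"
```

```text
t 19.45 grasp [ 409.9 -406.9  224.8] yaw 35.5 q6 0.04 go [22.   4.9 34.8] turn 0.001
```

Careful with the scale: shifts go in m. That gives: 35 mm is 0.035, 20 mm is 0.02.

Emit:
shift_gripper --pt "40 0 0.004 0.02 0" --pt "40 0 0.004 0.035 0" --pt "40 0.01 0.004 0.035 0" --pt "40 0.018 0.004 0.035 0" --pt "40 0.025 0.004 0.035 0"

```text
time: 20.08
tool_pos: [433.5, -395.5, 350.5]
tcp_rot: [3.14, -0.0, 0.619]
contact_force: [-0.2, -0.2, -1.6]
grip_width: 52.1
finger_force: 29.8
```

Emit:
shift_gripper --pt "40 0.006 0 0 0" --pt "40 0.012 0 0 0" --pt "40 0.018 0 0 0" --pt "40 0.024 0 0 0" --pt "40 0.024 0 0 0"

```text
time: 20.7
tool_pos: [452.7, -381.8, 349.7]
tcp_rot: [3.142, 0.0, 0.618]
contact_force: [-0.2, -0.2, -1.5]
grip_width: 51.9
finger_force: 29.8
```

```bash
python3 - <<'E'
from h import *
togo(st(-74,0,190),18.7)
s=bot.capture('side'); k=big(yellow(s)); print(cv2.approxPolyDP(k,1.5,True)[:,0].tolist())
o=bot.get_obs(); y=o['tcp_rot'][2]; ex=np.array([np.cos(y),np.sin(y),0]); ey=np.array([np.sin(y),-np.cos(y),0]); R=Ro.from_euler('xyz',o['tcp_rot']).as_matrix(); p=o['tool_pos']+159*R[:,2]
for t in range(-20,21,10):
  c,n=np.cos(np.radians(t)),np.sin(np.radians(t))
  ax=np.array([0,0,-1])*c+ex*n; fx=ex*c+np.array([0,0,1])*n
  P=lambda l,f,k:proj(s,p+ax*l+fx*f+k*26*ey).round(0).tolist()
  print(t,'near base',P(65,-26,1),P(65,-26,-1),'near at grip',P(0,-26,1),P(0,-26,-1))
E
```

```text
t 20.7 grasp [ 452.7 -381.8  190.7] yaw 35.4 q6 0.12 go [-1.4  0.4  0.7] turn 0.292
[[425, 215], [412, 216], [410, 220], [405, 221], [402, 234], [399, 235], [394, 230], [397, 236], [414, 235], [426, 217]]
-20 near base [424.0, 251.0] [405.0, 254.0] near at grip [425.0, 227.0] [405.0, 230.0]
-10 near base [421.0, 250.0] [402.0, 253.0] near at grip [425.0, 229.0] [405.0, 232.0]
0 near base [419.0, 249.0] [400.0, 252.0] near at grip [424.0, 230.0] [405.0, 233.0]
10 near base [417.0, 247.0] [398.0, 250.0] near at grip [424.0, 232.0] [405.0, 234.0]
20 near base [415.0, 244.0] [396.0, 247.0] near at grip [423.0, 233.0] [404.0, 235.0]
```

I've already viewed more pictures than the 10 allowed (12), so no more viewing. From here I'll work from numeric masks only.

```bash
python3 - <<'E'
from h import *
s=bot.capture('side'); h=cv2.cvtColor(s['color'],cv2.COLOR_RGB2HSV)
for v in range(206,264,2):
    r=''
    for u in range(385,440):
        H,S,V=h[v,u]
        r+= ('o' if H<20 else 'Y' if V>=150 else 'y') if S>140 and 5<H<36 and V>50 else 'T' if S>90 and 75<H<100 else 'k' if V<70 else '#' if V>190 else '.'
    print(v,r)
E
```

```text
206 kkkkkkkkkkkkkkkkkkkkkkkkkkkkkkkkkkkkkkkkk.yy.kkkkkkkkkk
208 kkkkkkkkkkkkkkkkkkkkkkkkkkyyyyyyyyyyyy...kkkkkkkkkkkkkk
210 kkkkkkkkkkkkkkyyyyyyyyyyyyyyyyyyyyyyyyy...kkk..okkkkkkk
212 kkkkkkkkkkkkkkkkkkkkkkkkk.yyy...................kkkkkkk
214 ..........kkky.kkkkkkkkkkkk...................kkkkkkkkk
216 .............k.kkkkkkkkkkkkyyyyyyyyyyyyyyy.....kkkkk...
218 ............k..kkkkkkkkkkkyyyYyyyyyyyyyyy..............
220 .......yy.....kkkkkkkkyyyyyyyyyyyyyyyyyy...............
222 #.....yyy...........yyyyyyyyyyyyyyyyyyy................
224 ##...#.o...........yyyyyyyyyyyyyyyyyyy......##.........
226 ##.....y...........yyyyyyyyyyyyyyyyyyk......####.......
228 ........y.........yyyyyyyyyyyyyyyyyyk.....##..##.......
230 .........y........yyyyyyyyyyyyyyy..kk................kk
232 .........yyo.....yyyyyyyyyyyyyyy.............kkkkkkkkkk
234 ..........yyyy...yyyyyyyyyyyyyy.............##.........
236 ............yyyyyyyyyyyy...................############
238 .........##....###########................#############
240 ..........................................#############
242 .............................................#..#######
244 TTTTTTTTTTTT...........................................
246 TTTTTTTTTTTTTTTTTTTTTkkk...............................
248 TTTTTTTTTTTTTTTTTTTTTTTkkk..............TTTTTTTTTTT....
250 TTTTTTTTTTTTTTTTTTTTTTTkkkk............TTTTTTTTTTTTTTTT
252 TTTTTTTTTTTTTTTTTTTTTTTTTkkk..........TTTTTTTTTTTTTTTTT
254 TTTTTTTTTTTTTTTTTTTTTTTTTTkkkk........TTTTTTTTTTTTTTTTT
256 TTTTTTTTTTTTTTTTTTTTTTTTTTTTkkk.......TTTTTTTTTTTTTTTTT
258 TTTTTTTTTTTTTTTTTTTTTTTTTTTTTkkk.....kkTTTTTTTTTTTTTTTT
260 TTTTTTTTTTTTTTTTTTTTTTTTTTTTTTkkkk..kkkkTTTTTTTTTTTTTTT
262 ...........TTTTTTTTTTTTTTTTTTTTkkkkkkkkkTTTTTTTTTTTTTTT
```

```bash
cat >> h.py <<'E'
def table(ts,L=62):
    s=bot.capture('side'); o=bot.get_obs(); y=o['tcp_rot'][2]; ex=np.array([np.cos(y),np.sin(y),0]); ey=np.array([np.sin(y),-np.cos(y),0])
    R=Ro.from_euler('xyz',o['tcp_rot']).as_matrix(); p=o['tool_pos']+159*R[:,2]
    for t in ts:
        c,n=np.cos(np.radians(t)),np.sin(np.radians(t)); ax=np.array([0,0,-1])*c+ex*n; fx=ex*c+np.array([0,0,1])*n
        print(t,L,[(k,f,proj(s,p+ax*l+fx*26*f+k*26*ey).round(0).tolist()) for l in(L,L-92) for f in(1,-1) for k in(1,-1)])
def amap(u0,u1,v0,v1,st=2):
    s=bot.capture('side'); h=cv2.cvtColor(s['color'],cv2.COLOR_RGB2HSV)
    for v in range(v0,v1,st):
        r=''
        for u in range(u0,u1):
            H,S,V=h[v,u]
            r+= ('o' if H<20 else 'Y' if V>=150 else 'y') if S>140 and 5<H<36 and V>50 else 'T' if S>90 and 75<H<100 else 'k' if V<70 else '#' if V>190 else '.'
        print(v,r)
E
python3 -c "
from h import *
for L in(62,72): table(range(30,91,15),L)"
```

```text
30 62 [(1, 1, [408.0, 222.0]), (-1, 1, [390.0, 225.0]), (1, -1, [413.0, 241.0]), (-1, -1, [395.0, 243.0]), (1, 1, [422.0, 210.0]), (-1, 1, [402.0, 213.0]), (1, -1, [428.0, 230.0]), (-1, -1, [408.0, 232.0])]
45 62 [(1, 1, [407.0, 216.0]), (-1, 1, [389.0, 218.0]), (1, -1, [411.0, 235.0]), (-1, -1, [393.0, 238.0]), (1, 1, [423.0, 212.0]), (-1, 1, [404.0, 215.0]), (1, -1, [427.0, 233.0]), (-1, -1, [408.0, 236.0])]
60 62 [(1, 1, [408.0, 210.0]), (-1, 1, [390.0, 212.0]), (1, -1, [409.0, 229.0]), (-1, -1, [391.0, 232.0]), (1, 1, [425.0, 216.0]), (-1, 1, [406.0, 218.0]), (1, -1, [426.0, 236.0]), (-1, -1, [407.0, 239.0])]
75 62 [(1, 1, [409.0, 205.0]), (-1, 1, [391.0, 207.0]), (1, -1, [408.0, 223.0]), (-1, -1, [390.0, 225.0]), (1, 1, [426.0, 219.0]), (-1, 1, [407.0, 222.0]), (1, -1, [425.0, 238.0]), (-1, -1, [405.0, 241.0])]
90 62 [(1, 1, [411.0, 201.0]), (-1, 1, [393.0, 203.0]), (1, -1, [407.0, 216.0]), (-1, -1, [389.0, 219.0]), (1, 1, [427.0, 224.0]), (-1, 1, [408.0, 226.0]), (1, -1, [423.0, 239.0]), (-1, -1, [404.0, 242.0])]
30 72 [(1, 1, [406.0, 224.0]), (-1, 1, [388.0, 226.0]), (1, -1, [
[... 269 characters left out ...]
]), (-1, 1, [402.0, 215.0]), (1, -1, [425.0, 233.0]), (-1, -1, [406.0, 236.0])]
60 72 [(1, 1, [406.0, 209.0]), (-1, 1, [388.0, 212.0]), (1, -1, [407.0, 228.0]), (-1, -1, [389.0, 231.0]), (1, 1, [423.0, 215.0]), (-1, 1, [404.0, 218.0]), (1, -1, [424.0, 235.0]), (-1, -1, [405.0, 238.0])]
75 72 [(1, 1, [407.0, 203.0]), (-1, 1, [389.0, 206.0]), (1, -1, [406.0, 221.0]), (-1, -1, [388.0, 223.0]), (1, 1, [424.0, 218.0]), (-1, 1, [405.0, 220.0]), (1, -1, [423.0, 236.0]), (-1, -1, [404.0, 239.0])]
90 72 [(1, 1, [410.0, 198.0]), (-1, 1, [391.0, 201.0]), (1, -1, [406.0, 214.0]), (-1, -1, [388.0, 216.0]), (1, 1, [425.0, 221.0]), (-1, 1, [406.0, 224.0]), (1, -1, [421.0, 237.0]), (-1, -1, [402.0, 239.0])]
```

```bash
cat >> h.py <<'E'
from scipy.optimize import least_squares
def fit(base,line):
    """base: [(k,f,u,v)] base corners; line: [(k,f,u,v)] points on long edges. -> tilt deg, base distance L, offset F of jar axis along ex/fx"""
    s=bot.capture('side'); o=bot.get_obs(); y=o['tcp_rot'][2]; ex=np.array([np.cos(y),np.sin(y),0]); ey=np.array([np.sin(y),-np.cos(y),0])
    R=Ro.from_euler('xyz',o['tcp_rot']).as_matrix(); p=o['tool_pos']+159*R[:,2]
    def res(q):
        t,L,F=q; c,n=np.cos(t),np.sin(t); ax=np.array([0,0,-1])*c+ex*n; fx=ex*c+np.array([0,0,1])*n; r=[]
        for k,f,u,v in base: r+=list(proj(s,p+ax*L+fx*(F+26*f)+k*26*ey)-[u,v])
        for k,f,u,v in line:
            A=proj(s,p+fx*(F+26*f)+k*26*ey); B=proj(s,p+ax*50+fx*(F+26*f)+k*26*ey); d=(B-A)/np.linalg.norm(B-A); w=np.array([u,v])-A; r.append(d[0]*w[1]-d[1]*w[0])
        return r
    for t0 in(-.3,.2,.7):
        m=least_squares(res,[t0,55,0]); print('tilt',np.degrees(m.x[0]).round(1),'L',m.x[1].round(1),'F',m.x[2].round(1),'res',np.round(m.fun,1))
E
python3 -c "
from h import *
fit([(-1,1,391,220.5),(-1,-1,398,236.5),(1,-1,414.5,235.5)],[(1,-1,426,217),(1,-1,420,226)])"
```

```text
tilt 16.1 L 41.4 F 19.4 res [-0.8  0.1 -1.   0.7  1.1 -1.  -0.1  0.5]
tilt 16.1 L 41.4 F 19.4 res [-0.8  0.1 -1.   0.7  1.1 -1.  -0.1  0.5]
tilt 16.1 L 41.4 F 19.4 res [-0.8  0.1 -1.   0.7  1.1 -1.  -0.1  0.5]
```

The fit gives a tilt of 16°, with the base 41 mm below the pads and the jar offset 19 mm toward the stand, so the base passed above the plate. I'll back off, lower and nudge again.

Emit:
shift_gripper --pt "40 -0.025 0 -0.005 0" --pt "40 -0.045 0 -0.005 0" --pt "40 -0.045 0 0.01 0" --pt "40 -0.045 0 0.028 0" --pt "40 -0.045 0 0.028 0"

```text
time: 21.58
tool_pos: [415.4, -407.6, 319.5]
tcp_rot: [-3.137, -0.0, 0.618]
contact_force: [-0.2, -0.7, -0.6]
grip_width: 52.0
finger_force: 29.8
```

Emit:
shift_gripper --pt "40 0.012 0 0 0" --pt "40 0.016 0 0 0" --pt "40 0.02 0 0 0" --pt "40 0.024 0 0 0" --pt "40 0.026 0 0 0"

```text
time: 22.2
tool_pos: [434.8, -395.1, 323.7]
tcp_rot: [3.139, 0.009, 0.618]
contact_force: [-18.1, -11.3, 6.0]
grip_width: 51.9
finger_force: 30.0
```

```bash
python3 -c "
from h import *
togo(st(-93,0,160),35.5); amap(375,435,204,266)"
```

```text
t 22.2 grasp [ 433.9 -396.2  164.7] yaw 35.4 q6 0.09 go [ 3.3 -0.4  4.7] turn -0.001
204 ......................................####..................
206 ............................................................
208 ....kkkkkkkkkkk............................................y
210 ...kkkkkkkkkkkkkkkkkkkk..................kkkkk..............
212 ...kkkkkkkkkkkkkkkkkkkkkk.............kkkkkkk.............kk
214 #....kkkkkkkkkkkkkkkkkkkkk.......................##.......kk
216 ##....kkkkkkkkkkkkkkkkkkkkk..............................kkk
218 ###....kkkkkkkkkkkkkkkkkkkkkk.......................kkkkkkkk
220 ..##....kkkkkkkkkkkkkkkkkkkkkk....kkkkkkkkkkkkkkkkkkkkk..kkk
222 #..##....kkkkkkkkkkkkkkkkkkkkkkkkkkkkkkkkyyyyyyyyyy..kkkkkkk
224 ##..##.....kkkkkk..kkk..kkk.y.yyyyyyyyyyyyyyyyyyyyy...kkkk..
226 ####
[... 591 characters left out ...]
TTTTTTTTTT.yy.......yyyyyyyyyyyyyyyyyy............
246 TTTTTTTTTTTTTTTTTTTTT.yy......yyyyyyyyyyyyyyyyy.............
248 TTTTTTTTTTTTTTTTTTTTTTkyyyy..yyyyyyyyyyyyyyyyy....TTTTTTTTTT
250 TTTTTTTTTTTTTTTTTTTTTTTkyyyyyyyyyyyyyyyyyyYYYo...TTTTTTTTTTT
252 TTTTTTTTTTTTTTTTTTTTTTTTkyyyyyyyyyyyyyyyyyyy....TTTTTTTTTTTT
254 TTTTTTTTTTTTTTTTTTTTTTTTT.yyyyyy...kkkkk........TTTTTTTTTTTT
256 TTTTTTTTTTTTTTTTTTTTTTTTTTTTTTTTTTTTTkkkk.......TTTTTTTTTTTT
258 TTTTTTTTTTTTTTTTTTTTTTTTTTTTTTTTTTTTTTkkkk.....kkTTTTTTTTTTT
260 .kk...TTTTTTTTTTTTTTTTTTTTTTTTTTTTTTTTTTkkkk..kkkkTTTTTTTTTT
262 ..............k......TTTTTTTTTTTTTTTTTTTTkkkkkkkkkkTTTTTTTTT
264 TTTTTTTTkk........................TTTTTTT.k.......TTTTTTTTTT
```

```bash
python3 -c "
from h import *
fit([(-1,-1,400.5,254.5),(1,-1,419,252)],[(1,-1,427.5,232),(1,-1,424,241),(-1,-1,405,242),(-1,-1,407,236)])"
```

```text
tilt 7.4 L 45.9 F 15.1 res [-0.   0.2  0.1 -0.2 -0.2 -0.4  0.1  0.3]
tilt 7.4 L 45.9 F 15.1 res [-0.   0.2  0.1 -0.2 -0.2 -0.4  0.1  0.3]
tilt 7.4 L 45.9 F 15.1 res [-0.   0.2  0.1 -0.2 -0.2 -0.4  0.1  0.3]
```

Emit:
shift_gripper --pt "40 0 0 -0.006 0" --pt "40 0.002 0 -0.009 0" --pt "40 0.004 0 -0.009 0" --pt "40 0.006 0 -0.009 0" --pt "40 0.006 0 -0.009 0"

```text
time: 22.92
tool_pos: [440.4, -390.7, 332.2]
tcp_rot: [3.141, 0.007, 0.619]
contact_force: [-14.4, -6.4, 4.6]
grip_width: 51.8
finger_force: 30.0
```

```bash
python3 -c "
from h import *
togo(st(-93,0,160),35.5); amap(385,435,222,262)"
```

```text
t 22.925 grasp [ 439.6 -391.4  173.2] yaw 35.5 q6 0.1 go [-4.1  0.2 13.2] turn -0.001
222 ..kkkkkkkkkkkkkkkkkkkkkkkkk.y..................k..
224 ............kk.ykkkkkkkkkkkk............yyy.....kk
226 ..............k.ykkkkkkkkkkkyyyyyyyyyyyyyyy.......
228 ...............yykkkkkkkkkkyyyyyyyyyyyyyyy........
230 #.......##.....kkkkkkkyyyyyyyyyyyyyyyyyyy.........
232 ##...................yyyyyyyyyyyyyyyyyyyy......kkk
234 .....................yyyyyyyyyyyyyyyyyyy......##..
236 ....................yyyyyyyyyyyyyyyyyyyy.....#####
238 ..........y.........yyyyyyyyyyyyyyyyyyy...########
240 ..........yy.......yyyyyyyyyyyyyyyyyyy....########
242 ...........yyy.....yyyyyyyyyyyyyyyyyyy..........##
244 TTTTTTTTTTT.yyyy..yyyyyyyyyyyyyyyyyyy.............
246 TTTTTTTTTTTT.yyyyyyyyyyyyyyyyyyyyyyyy.............
248 TTTTTTTTTTTTTkyyyyyyyyyyyyyyyyyyyyyy....TTTTTTTTTT
250 TTTTTTTTTTTTTTkyyyYyyyyyyyyyyyyyyyy....TTTTTTTTTTT
252 TTTTTTTTTTTTTTTkyyyyyyyyyyyk..........TTTTTTTTTTTT
254 TTTTTTTTTTTTTTTTTTTTTTTTTTkkkk........TTTTTTTTTTTT
256 TTTTTTTTTTTTTTTTTTTTTTTTTTTkkkk.......TTTTTTTTTTTT
258 TTTTTTTTTTTTTTTTTTTTTTTTTTTTkkkk.....kkTTTTTTTTTTT
260 TTTTTTTTTTTTTTTTTTTTTTTTTTTTTTkkkk...kkkTTTTTTTTTT
```

```bash
python3 -c "
from h import *
fit([(-1,-1,401,252.8),(1,-1,419.5,250.5)],[(1,-1,427,226.5),(1,-1,423.5,238),(-1,-1,405,237),(-1,-1,403.5,242)])"
```

```text
tilt 1.7 L 48.3 F 11.6 res [-0.2  0.3  0.1 -0.3 -0.2 -0.2  0.2  0.3]
tilt 1.7 L 48.3 F 11.6 res [-0.2  0.3  0.1 -0.3 -0.2 -0.2  0.2  0.3]
tilt 1.7 L 48.3 F 11.6 res [-0.2  0.3  0.1 -0.3 -0.2 -0.2  0.2  0.3]
```

```bash
python3 - <<'E'
from h import *
c=bot.capture('top'); s=bot.capture('side')
a=np.radians(18.7); M=np.array([[np.cos(a),np.sin(a)],[-np.sin(a),np.cos(a)]])
def b(n,X): print(n,np.round(X),'bal',(M@(X[:2]-[421,14])).round())
b('side bottom FL',ray(s,(285,231.7),0)); b('top bottom FL',ray(c,(291.4,205.7),0))
for z in(220,250,280): b(f'top FL z{z}',ray(c,(288,198),z)); b(f' side top FL',ray(s,(286.7,168.3),z))
b('carton right front',ray(s,(390/3+0+ (510-390-390)/3+220,130+262/3),0))
b('carton FR top view z0',ray(c,(230+75/3,150+150/3),0))
togo([421,14,260],18.7)
E
```

```text
side bottom FL [499. -27.   0.] bal [ 61. -63.]
top bottom FL [489. -36.   0.] bal [ 48. -69.]
top FL z220 [486. -24. 220.] bal [ 49. -57.]
 side top FL [519. -17. 220.] bal [ 83. -61.]
top FL z250 [482. -24. 250.] bal [ 46. -56.]
 side top FL [478. -33. 250.] bal [ 39. -63.]
top FL z280 [479. -24. 280.] bal [ 42. -54.]
 side top FL [437. -49. 280.] bal [ -5. -64.]
carton right front [530.  72.   0.] bal [121.  20.]
carton FR top view z0 [503.  70.   0.] bal [96. 26.]
t 23.125 grasp [ 439.6 -391.4  173.2] yaw 35.4 q6 0.1 go [ 219.4 -341.   -88.6] turn 0.292
```

Emit:
shift_gripper --pt "40 -0.02 0 0 0" --pt "40 -0.035 0 -0.02 0" --pt "40 -0.035 0 -0.07 0" --pt "40 -0.035 0 -0.11 0" --pt "40 -0.035 0 -0.135 0"

```text
time: 23.75
tool_pos: [413.2, -409.7, 468.6]
tcp_rot: [3.137, -0.001, 0.618]
contact_force: [-0.6, 0.2, -2.1]
grip_width: 52.0
finger_force: 30.0
```

```bash
python3 -c "
from h import *
togo([406,9,310],18.7)"
```

```text
t 23.75 grasp [ 413.8 -410.1  309.6] yaw 35.4 q6 0.04 go [ 236.6 -346.1   -1.6] turn 0.292
```

Emit:
shift_gripper --pt "40 0.015 -0.022 0 0.06" --pt "40 0.042 -0.062 0 0.12" --pt "40 0.07 -0.103 0 0.18" --pt "40 0.098 -0.144 0 0.24" --pt "40 0.12 -0.176 0 0.29"

```text
time: 24.38
tool_pos: [408.8, -194.9, 466.3]
tcp_rot: [3.141, -0.002, 0.327]
contact_force: [0.0, 0.2, -1.0]
grip_width: 52.0
finger_force: 30.0
```

```bash
python3 -c "
from h import *
togo([406,9,310],18.7)"
```

```text
t 24.375 grasp [ 409.1 -194.9  307.3] yaw 18.7 q6 0.63 go [  62.5 -194.1   -2.7] turn 0.0
```

Emit:
shift_gripper --pt "40 0.016 -0.048 0 0" --pt "40 0.031 -0.097 0 0" --pt "40 0.047 -0.146 0 0" --pt "40 0.058 -0.18 0 0" --pt "40 0.062 -0.194 0 0"

```text
time: 25.0
tool_pos: [405.0, 8.4, 466.2]
tcp_rot: [3.141, -0.002, 0.33]
contact_force: [0.1, 0.0, -1.0]
grip_width: 51.8
finger_force: 30.0
```

Emit:
shift_gripper --pt "40 0 0 0 0" --pt "40 0 0 0.02 0" --pt "40 0 0 0.06 0" --pt "40 0 0 0.1 0" --pt "40 0 0 0.12 0"

```text
time: 25.62
tool_pos: [405.1, 5.4, 343.9]
tcp_rot: [-3.141, 0.002, 0.326]
contact_force: [-0.2, 0.5, -1.4]
grip_width: 52.0
finger_force: 30.0
```

```bash
python3 -c "
from h import *
togo([406,9,110],18.7)
c=bot.capture('top'); k=big(yellow(c)); print(cv2.boundingRect(k))
s=bot.capture('side'); k=big(yellow(s)); print(cv2.boundingRect(k)); x,y,w,h=cv2.boundingRect(k); amap(x-8,x+w+8,y-6,y+h+14)"
```

```text
t 25.625 grasp [404.7   5.4 184.9] yaw 18.7 q6 1.07 go [ 2.6 -2.9 74.9] turn -0.0Traceback (most recent call last):
  File "<string>", line 4, in <module>
    c=bot.capture('top'); k=big(yellow(c)); print(cv2.boundingRect(k))
                            ~~~^^^^^^^^^^^
  File "h.py", line 12, in big
    k,_=cv2.findContours(m,cv2.RETR_EXTERNAL,cv2.CHAIN_APPROX_NONE); return max(k,key=cv2.contourArea)
                                                                            ~~~^^^^^^^^^^^^^^^^^^^^^^^
ValueError: max() iterable argument is empty
```

```bash
python3 -c "
from h import *
s=bot.capture('side')
togo([406,9,110],18.7)
m=yellow(s); print((m>0).sum())
k=big(m); x,y,w,h=cv2.boundingRect(k);print(x,y,w,h); amap(x-14,x+w+14,y-4,y+h+14)"
```

```text
t 25.725 grasp [404.3   5.6 184.9] yaw 18.7 q6 1.07 go [ 3.  -2.5 74.9] turn -0.0
650
253 189 20 28
185 kkkkkkkkkkk.............yyyyyyyyyykkkkkkkkkkk...
187 .kkkkkkkkkkk....k................kkkkkkkkkkkk...
189 okkkkkkkkkkk..yyyyyyyyYYYYYyyyyyyykkkkkkkkkkk.k.
191 oo..oo........yyyyyyyyyyyyyyyyyyyykkkkkkkkkkk...
193 oooooo........yyyyyyyyyyyyyyyyyyyy.......TTTTT..
195 ooooooo.......yyyyyyyyyyyyyyyyyyyy.......TTTTT..
197 ooooooo.......yyyyyyyyyyyyyyyyyyyy.......TTTTT..
199 ooooooo.......yyyyyyyyyyyyyyyyyyyy.......TTTTT..
201 ooooooo.......yyyyyyyyyyyyyyyyyyyy......TTTTTT..
203 ooooooooo.....yyyyyyyyyyyyyyyyyyyy......TTTTTT..
205 ..............yyyyyyyyyyyyyyyyyyyy....##.TTTTT..
207 ...kkkkkkkkkkkyyyyyyyyyyyyyyyyyyyy.######.TTTT..
209 kkkkkkkkkk.....yyyyyyyyyyyyyyyyyy.#######.TTTT..
211 .........#####.yYYyyyyyyyyyyyyyyY#######..TTT...
213 ...............yyyyyyyyyyyyYYYyYYo.......TTTTT..
215 .......................yyyyyyyyyyy.......TTTTT..
217 .........................TT..............TTTTT..
219 TTTTTT..#############...................TTTTT...
221 #####..#####################################....
223 #####.######################################....
225 ####..######################################....
227 ..###.######################################....
229 ...#.......#################################....
```

```bash
python3 -c "
from h import *
fit([(-1,-1,254,214),(1,-1,272.5,216.3)],[(1,-1,272.5,194),(1,-1,272.5,205),(-1,-1,253,194),(-1,-1,253.3,205)])"
```

```text
tilt 7.8 L 69.0 F 26.0 res [-0.   0.6 -0.1 -0.6 -0.2 -0.1  0.   0.2]
tilt 7.8 L 69.0 F 26.0 res [-0.   0.6 -0.1 -0.6 -0.2 -0.1  0.   0.2]
tilt 7.8 L 69.0 F 26.0 res [-0.   0.6 -0.1 -0.6 -0.2 -0.1  0.   0.2]
```

Emit:
shift_gripper --pt "40 0.003 -0.003 0.03 0" --pt "40 0.003 -0.003 0.05 0" --pt "40 0.003 -0.003 0.06 0" --pt "40 0.003 -0.003 0.06 0"

```text
time: 26.32
tool_pos: [407.5, 10.3, 286.1]
tcp_rot: [3.141, -0.0, 0.327]
contact_force: [-0.2, 0.5, -2.0]
grip_width: 51.9
finger_force: 30.0
```

Emit:
shift_gripper --pt "40 0 0 0.005 0" --pt "40 0 0 0.01 0" --pt "40 0 0 0.01 0"

```text
time: 26.7
tool_pos: [407.1, 10.5, 275.6]
tcp_rot: [-3.142, 0.0, 0.328]
contact_force: [0.4, -0.2, -1.3]
grip_width: 51.6
finger_force: 30.0
```

Emit:
shift_gripper --pt "40 0 0 0.005 0" --pt "40 0 0 0.008 0" --pt "40 0 0 0.008 0"

```text
time: 27.08
tool_pos: [407.1, 10.5, 267.4]
tcp_rot: [-3.141, 0.001, 0.328]
contact_force: [0.8, 0.9, -0.9]
grip_width: 52.1
finger_force: 30.0
```

```bash
python3 -c "
from h import *
togo([406,9,98],18.7)"
```

```text
t 27.075 grasp [407.   10.5 108.4] yaw 18.8 q6 1.08 go [-1.4  1.1 10.4] turn 0.001
```

Emit:
shift_gripper --pt "40 0 0 0.003 0" --pt "40 0 0 0.005 0" --pt "40 0 0 0.005 0"

```text
time: 27.45
tool_pos: [407.2, 10.5, 262.5]
tcp_rot: [-3.142, 0.0, 0.328]
contact_force: [-1.0, 0.4, -0.2]
grip_width: 52.1
finger_force: 30.0
```

Emit:
shift_gripper --pt "40 0 0 0.002 0" --pt "40 0 0 0.004 0" --pt "40 0 0 0.004 0"

```text
time: 27.82
tool_pos: [407.1, 10.5, 258.5]
tcp_rot: [-3.142, 0.0, 0.328]
contact_force: [0.3, 0.2, -1.3]
grip_width: 51.7
finger_force: 30.0
```

Emit:
shift_gripper --pt "40 0 0 0.002 0" --pt "40 0 0 0.004 0" --pt "40 0 0 0.004 0"

```text
time: 28.2
tool_pos: [407.6, 10.7, 255.9]
tcp_rot: [3.141, -0.002, 0.328]
contact_force: [-1.7, 1.9, 14.3]
grip_width: 51.9
finger_force: 30.0
```

```bash
python3 -c "
from h import *
togo([406,9,98],18.7)"
```

```text
t 28.2 grasp [408.   10.7  96.9] yaw 18.8 q6 1.08 go [-2.4  0.9 -1.1] turn 0.002
```

Careful with the scale: shifts go in m. That gives: 2 mm is 0.002, 3 mm is 0.003.

Emit:
shift_gripper --pt "40 0 0 0.001 0" --pt "40 0 0 0.002 0" --pt "40 0 0 0.003 0" --pt "40 0 0 0.003 0"

```text
time: 28.7
tool_pos: [408.6, 11.1, 254.4]
tcp_rot: [3.14, -0.007, 0.327]
contact_force: [-0.5, 7.3, 29.3]
grip_width: 51.6
finger_force: 30.0
```

```bash
python3 -c "
from h import *
togo([406,9,98],18.7); o=bot.get_obs(); print(o['contact_force'],o['moment'])
amap(236,290,196,256)"
```

```text
t 28.7 grasp [409.7  11.2  95.4] yaw 18.8 q6 1.08 go [-4.2  0.9 -2.6] turn 0.001
[-0.53772606  7.29049814 29.30291085] [1.52280867 0.63082799 0.13957821]
196 kkkkkk.......kkkkkkkk...........kkkkkkkkkkkkkkkkkkkkkk
198 kkkkkk..........................kk.yyyyyyyyyyyy.....kk
200 kkkkkk..........................kkk.kkkk.....yy....kkk
202 kkkkkkk.........................kkkTkkkkkkkkkkk...kkkk
204 kkkkkkkkkkkkkkkkkkkkkkkkkkkkkkkkkkkkkkkkkkkkkkkkkkkkkk
206 .....yyyyyyyyy.y.yyyyyy.....kkkkkkkkkkkkkkkkkkkkkkkkkk
208 kkkkkkkkkkkkkkkk.yyyyyyyyyyyyyyyyyyykkkkkkkkkkTTT.kkkk
210 ..kkkkkkkkkkkk......yyyyyyyyyyyyyyyykkkkkkkkkkTTT....k
212 ....kkkkkkkkkkk...................kkkkkkkkkkkk........
214 ....kkkkkkkkkk..yyyyyyyyyyyyyyyyyyy.kkkkkkkkkk.kk.....
216 ................yyyyyyyyyyyyyyyyyyyykkkkkkkkTkTT......
218 TTTTTTTTTT......yyyyyyyyyyyyyyyyyyy........TTTTT......
220 .......TT........yyyyyyyyyyyyyyyyyy............T......
222 ########..#.....yyyyyyyyyyyyyyyyy
[... 265 characters left out ...]
..............yyyyyyyyyyyyyyyyyy.###########.......
234 .................YyyyyYyyyyyyYyyyYY############.TTTTTT
236 .................yyyyyyYyyyyYYyyyy.############.TTTTTT
238 ..k...............................############..TTTTTT
240 ................................##############.TTTTTTT
242 .k..............................##############.TTTTTTT
244 ...............................###############.TTTTTTT
246 ###........................................###.TTTTTTT
248 .......................#..........#..#....####.TTTTTTT
250 ...........................................##.TTTTTTTT
252 ..............................................TTTTTTTT
254 ..............................................TTTTTTTT
```

```bash
python3 -c "
from h import *
s=bot.capture('side')
A=ray(s,(252.8,237.3),50);B=ray(s,(270.5,237.5),50); y=bot.get_obs()['tcp_rot'][2]; ex=np.array([np.cos(y),np.sin(y),0]); m=(A+B)/2
print(A.round(),B.round(),np.hypot(*(A-B)[:2]),'base mid',(m+26*ex).round(1),'F at base',(m+26*ex-[409.7,11.2,50])@ex)"
```

```text
[387.  29.  50.] [407. -18.  50.] 50.78200950670949 base mid [421.6  14.1  50. ] F at base 12.195698841084747
```

The base middle is at (421.6, 14.1) and the pan middle at (421.4, 14.4), and the tilt is near zero. I'll ease off the press, release and rise.

To row units: -3 mm is -0.003, -3.5 mm is -0.0035.

Emit:
shift_gripper --pt "40 0 0 -0.0015 0" --pt "40 0 0 -0.003 0" --pt "40 0 0 -0.0035 0" --pt "40 0 0 -0.0035 0"

```text
time: 29.3
tool_pos: [407.1, 10.5, 254.9]
tcp_rot: [-3.141, 0.001, 0.328]
contact_force: [-0.5, 0.3, -0.9]
grip_width: 52.1
finger_force: 30.0
```

Emit:
shift_gripper --pt "56 0 0 0 0" --pt "70 0 0 0 0" --pt "92 0 0 0 0" --pt "92 0 0 0 0" --pt "92 0 0 0 0"

```text
time: 29.92
tool_pos: [407.2, 10.5, 255.2]
tcp_rot: [3.141, 0.0, 0.328]
contact_force: [-1.0, -0.1, 0.5]
grip_width: 89.9
finger_force: 0.0
```

Emit:
shift_gripper --pt "92 0 0 -0.015 0" --pt "92 0 0 -0.05 0" --pt "92 0 0 -0.1 0" --pt "92 0 0 -0.15 0" --pt "92 0 0 -0.2 0"

```text
time: 30.55
tool_pos: [406.8, 10.6, 456.9]
tcp_rot: [3.141, -0.0, 0.328]
contact_force: [0.6, -0.0, -0.1]
grip_width: 91.8
finger_force: 0.0
```

Emit:
shift_gripper --pt "92 0 0 0 0" --pt "92 0 0.03 0 0" --pt "92 0 0.08 0 0" --pt "92 0 0.14 0 0" --pt "92 0 0.2 0 0"

```text
time: 31.18
tool_pos: [471.8, -180.4, 453.9]
tcp_rot: [-3.14, 0.001, 0.328]
contact_force: [1.3, 0.4, 0.8]
grip_width: 92.0
finger_force: 0.0
```

```bash
python3 -c "
from h import *
s=bot.capture('side');c=bot.capture('top')
for k in(c,s): print(cv2.approxPolyDP(big(yellow(k)),1.5,True)[:,0].tolist())
ex=np.array([np.cos(.328),np.sin(.328),0]); ey=np.array([ex[1],-ex[0],0]); p=np.array([421.5,14.2,0])
for z in(50,142): print(z,[[proj(q,p+26*(a*ex+b*ey)+[0,0,z]).round(0).tolist() for a,b in((1,1),(1,-1),(-1,-1),(-1,1))] for q in(c,s)])"
```

```text
[[278, 218], [263, 222], [263, 226], [265, 222]]
[[254, 202], [253, 237], [269, 238], [270, 220], [272, 217], [270, 212], [271, 204]]
50 [[[279.0, 216.0], [261.0, 222.0], [267.0, 239.0], [285.0, 234.0]], [[272.0, 226.0], [255.0, 225.0], [253.0, 237.0], [271.0, 238.0]]]
142 [[[279.0, 213.0], [260.0, 219.0], [266.0, 239.0], [285.0, 232.0]], [[272.0, 202.0], [254.0, 201.0], [252.0, 212.0], [271.0, 213.0]]]
```

The silhouette matches a jar standing upright and centred on the pan, and the arm is clear. I'll hand in the job.

```bash
python3 -c "
from plant import bot
print(bot.close_job())"
```

```text
the job is handed in; nothing more can be done
None
```

I handed the job in at about 31 s with the jar released mouth-up on the pan. My last measurement put its base within about 1 mm of the pan's middle, but the hand-in returned no verdict. I viewed 12 pictures against the limit of 10, and then worked from numeric image data only.

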